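# Make up two ring-making bench kits

### The job

Make up the two bench kits: the handpiece and the large felt wheel go in the tray that has the clip rack, the ring stick and the wooden bench pin in the plain tray, one thing to a bay (either bay), each lying flat on the tray floor the way it lies now. Last, with all four in, push the guard panel from the wooden stand upright, grip rail up, fully home into the spring clips of the rack. Leave the small felt wheel and the jar where they are.

Things in the scene. Friction and masses are not known exactly. Their poses are not given: they have to be found in the camera images.
- handpiece: Grey metal rotary handpiece lying along its x: flat-sided body 24 x 24 mm in section from x -55 to +21 mm with two thin black bands, then a stepped round steel nose to x +55 mm (17 mm diameter and thinner, axis 12 mm up). Origin on its underside at mid-length; z up. Balance point x -12 mm; grip across its y (24 mm). 160 g.
- wheel: Large felt polishing wheel, off-white disc 50 mm in diameter, 20 mm high, lying flat, steel hub dot on top. Origin at the centre of its underside. 50 g.
- ring_stick: Ring stick (sizing mandrel) lying along its x: brown wooden handle 26 mm wide (y), 24 mm high from x -55 to +1 mm, then a round steel taper to x +55 mm (20 mm diameter thinning to 11 mm, axis 12 mm up). Origin on its underside at mid-length; z up. Balance point x -15 mm; grip across the handle's y. 140 g.
- bench_pin: Wooden bench pin, flat pale block 18 mm high: solid, 38 mm wide (y) from x -40 to +10 mm, then two prongs with an open notch between them to x +41 mm. Origin on its underside at mid-length; z up. Balance point x -6 mm; grip the solid part across its 38 mm. 60 g.
- panel: Guard panel: opal white plate 110 mm wide (x), 6 mm thick (y), aluminium grip rail along its top edge, 12 mm thick, 76 to 90 mm above the lower edge. 90 g. Origin: centre of its lower edge, z up. At the start upright and loose in the stand's slot (24 mm deep), lower edge 6 mm above the bench: lift straight up by the rail. Either way round will do.
- stand: Wooden stand fixed to the bench, 130 mm (x) x 44 mm (y) x 30 mm high, with a slot 9 mm wide along its x that holds the guard panel at the start. Origin at the centre of its underside.
- rack_tray: Tray just like plain_tray, with a dark rack along its +y side: 2 spring clips at x +-35 mm, in which the panel stands along the tray's x, mid-plane at y +127 mm, centred on x 0, lower edge down on the rack floor 8 mm above the bench. Clips 48 mm high, mouth about 22 mm, gap 4 mm; the +y jaws yield; push 5 to 20 N. End lips 20 mm high leave 12 mm play in x. Origin: tray centre, bench level.
- plain_tray: Grey metal tray without a rack, fixed to the bench, 145 mm (x) x 210 mm (y), floor 3 mm thick, walls 4 mm thick, 10 mm high; a ridge 5 mm wide, 7 mm high along x at y = 0 makes two bays 98 mm (y) x 137 mm (x), centres at y +51 and -51 mm. Origin: tray centre, bench level, z up.
- small_wheel: Small felt wheel, 30 mm in diameter and 16 mm high, lying flat among the stock. It stays where it is. Origin at the centre of its underside.
- jar: Round amber jar with a steel cap, 52 mm in diameter, 50 mm high. It stays where it is. Origin at the centre of its underside.
Things that resemble listed ones, but are neither listed nor needed, are in the scene too. Of the things that look like the panel, the smallest one is meant.

How it is judged:
By the outcome, as a careful person would: the job done as asked, in the order asked, and still so for the second after the job is handed in, with the robot touching nothing.
It also fails if it takes over 138 s, if anything falls off the work surface, if the arm or the gripper's body presses on something with over 40 N, if the wrist force passes 120 N, or if a joint passes its speed limit or range.

### The arm

A 7-joint arm with a two-finger parallel gripper is mounted at the origin on the work surface. World frame = base frame: x ahead of the robot, y to its left, z up, the work surface at z = 0. Lengths are in m, angles in rad, forces in N, time in s.
With the tool pointing down it reaches from about 0.35 to 0.9 m from the base axis. Payload 8.1 kg.
Tool frame: the origin (TCP) lies midway between the tips of the shut fingers; the grasp point (between the pads) lies 19 mm behind it; z points along the fingers, x is the direction in which the jaws open and shut, and the axes are right-handed (so a half turn about z gives the same grasp; the last joint's range is limited). The gripper opens to 92 mm and grips with 3 to 60 N. Pads are 19 mm wide; open, the fingers measure 130 mm over their backs; the gripper's body (75 mm by 190 mm) begins 47 mm behind the grasp point.
Start: joints at [-1.38, 0.434, 0.025, 1.573, -0.012, 1.134, -0.075], TCP at [0.181, 0.598, 0.227] pointing down, gripper open.
Joint ranges: [-2.62, 2.62], [-0.44, 2.09], [-1.27, 1.32], [0.08, 2.57], [-1.32, 4.46], [0.12, 2], [-2.74, 2.74]. Speed limits (rad/s): [2.22, 2.22, 3.01, 3.01, 3.14, 3.14, 3.14].

### API

Orientations are given as a 3x3 rotation matrix whose columns are the frame's x, y, z axes.
In Python, from cell import get_state, grab_frame, close_job, search_frame gives the robot as it stands.
- The arm moves only by the tool move_arm, never from a script. Its arguments are lists of equal length, an entry for each row: "dp": the shift along the tool's x, y, z in cm, a list of three; "twist": the turn about the tool's z in degrees. A call has 1 to 20 rows; each row shifts and turns the commanded pose from where the row before left it, along the tool's axes as they then stand; what a row does not reach is not made up. A row lasts 1/12 s, in which the tool goes at most 41.7 mm and 7.16 degrees, less where a joint would pass 70% of its speed; a pose out of reach is approached as far as the arm can. A call with a gripper value outside its range is refused whole. "fingers" is the closure in counts, from 0 (fully open) to 255 (shut), set as the call begins (left out, the last holds). The fingers move at their own pace and stop on an object; "force" is the grip in N (left out, the last holds). Time passes only in rows, so rows that do not move let the fingers close. It gives the time, the measured TCP pose, the force and the opening at its end, in the units of the state.
- get_state(): the state, without advancing time (a new reading comes with each control period).
- grab_frame(name): name is "side" or "top" or "wrist"; returns a dict with "image" (480x640x3 uint8, red, green, blue), "depth" (480x640 float32, m along the optical axis (not along the pixel's ray), 0 where there is no reading), "camera_matrix" (3x3 intrinsics, pixels), "R" (3x3) and "t" (3): a world point X has camera coordinates R X + t. Camera axes: x right, y down, z forward; pixel columns grow to the right and rows downward; lengths in m; the calibration is good to about 2 mm. A picture is of the moment at which its call begins.
- close_job(): hands the job in, once; it reports no verdict.
Trained networks look in a picture, given as the dict that the camera call returned (one of the last four; its "shot" number tells which), for a name from the list of things; names that differ only in an ending like _2 or _b are one class to them, and where a whole thing is asked for, a point or a joint stands for the part that bears it (a point fixed in the world has none). Each returns a list of dicts, best first, with "conf" (0 to 1); they miss things now and then, are a little off and sometimes report something else, mostly with a low value. They report only what shows in the picture. A call takes as long as a camera call. They do not tell look-alikes from the thing itself.
- search_frame(target, picture): "box" ([centre column, centre row, width, height] as shares, 0 to 1, of the picture: columns of its width, rows of its height, round what is visible of it).
The state is a dict: "time_s": time; "joints": joint angles; "joint_vel": joint speeds; "tau": joint torques, N m; "ee_pos": TCP position; "tcp_rot": TCP orientation; "wrist_force": force on the tool from outside, world axes, zero at the start; "ft_torque": the same for the moment, N m; "width": opening from 0.0 (shut) to 1.0 (fully open).
Only numpy, scipy, OpenCV 4.12 (cv2) and the standard library are available. Lean on these libraries where they do the work, as an engineer would, in place of code of your own. Each camera call takes 0.05 s, during which the arm holds its last target.

## Working session

There is one attempt and no reset: what is moved stays moved. The work goes in short steps, Python scripts to look and compute and a tool call to move; the robot and the scene stay as the last step left them, time stands still between calls to the robot, and variables do not carry over. Pictures are saved under pics/ and viewed, and the job is handed in when it is done.

Besides the shell and the picture viewer there is one more tool, called after ">>>" by a JSON object that holds its "name" and its "arguments", one argument or row to a line. move_arm: Moves the arm, as the interface text tells. Its arguments: {"type":"object","properties":{"dp":{"type":"array","items":{"type":"array","items":{"type":"number"}}},"twist":{"type":"array","items":{"type":"number"}},"fingers":{"type":"number"},"force":{"type":"number"}},"required":["dp","twist"]}

```bash
ls; mkdir -p pics; cat > h.py <<'E'
import numpy as np, cv2, pickle
from cell import get_state, grab_frame, close_job, search_frame
def snap(name,fn):
    f=grab_frame(name); cv2.imwrite('pics/'+fn+'.png',cv2.cvtColor(f['image'],cv2.COLOR_RGB2BGR)); pickle.dump(f,open('pics/'+fn+'.pkl','wb')); return f
def load(fn): return pickle.load(open('pics/'+fn+'.pkl','rb'))
def cloud(f):
    K=f['camera_matrix'];d=f['depth'];v,u=np.mgrid[0:480,0:640]
    P=np.stack([(u-K[0,2])/K[0,0]*d,(v-K[1,2])/K[1,1]*d,d],-1)
    W=(P-f['t'])@f['R']; W[d<=0]=np.nan; return W
def onz(f,u,v,z):
    K=f['camera_matrix'];r=np.array([(u-K[0,2])/K[0,0],(v-K[1,2])/K[1,1],1])@f['R'];c=-f['t']@f['R']
    return c+r*(z-c[2])/r[2]
def pix(f,X):
    p=f['R']@np.array(X)+f['t'];p=f['camera_matrix']@p;return p[:2]/p[2]
E
python3 - <<'E'
from h import *
s=get_state();print({k:np.round(v,3).tolist() for k,v in s.items()})
for n in['top','side','wrist']:
    f=snap(n,n+'0');print(n,f['camera_matrix'].tolist(),(-f['t']@f['R']).round(3))
    if n!='wrist':
        for t in['handpiece','wheel','ring_stick','bench_pin','panel','stand','rack_tray','plain_tray','small_wheel','jar']:
            print(t,[(np.round(np.array(b['box'])*[640,480,640,480]).astype(int).tolist(),round(b['conf'],2)) for b in search_frame(t,f)])
E
```

```text
pics
{'time_s': 0.0, 'joints': [-1.38, 0.435, 0.025, 1.574, -0.012, 1.134, -0.075], 'joint_vel': [-0.001, 0.0, 0.001, 0.001, -0.0, 0.001, -0.001], 'tau': [0.0, -66.785, 0.985, -31.446, -0.061, 0.043, 0.0], 'ee_pos': [0.181, 0.598, 0.226], 'tcp_rot': [[0.29, 0.957, -0.0], [0.957, -0.29, -0.002], [-0.002, 0.0, -1.0]], 'wrist_force': [-0.185, -0.88, -0.539], 'ft_torque': [0.03, 0.014, -0.013], 'width': 1.0}
top [[481.51898044168354, 0.0, 323.53978790498553], [0.0, 481.51898044168354, 237.40593046245635], [0.0, 0.0, 1.0]] [ 0.307 -0.077  1.154]
handpiece [([292, 264, 12, 44], 0.88)]
wheel [([190, 266, 21, 23], 0.57)]
ring_stick [([344, 267, 11, 45], 0.62)]
bench_pin [([399, 258, 29, 37], 0.87)]
panel [([481, 310, 55, 69], 0.83), ([553, 248, 60, 65], 0.81), ([481, 222, 14, 54], 0.56)]
stand [([476, 223, 24, 56], 0.94)]
rack_tray [([353, 195, 108, 62], 0.94), ([190, 269, 22, 23], 0.63)]
plain_tray [([235, 199, 90, 68], 0.76)]
small_wheel [([247, 261, 16, 16], 0.52), ([354, 196, 108, 56], 0.35)]
jar [([116, 224, 27, 20], 0.68)]
side [[539.926552409632, 0.0, 327.5177519987927], [0.0, 539.926552409632, 241.13365238400536], [0.0, 0.0, 1.0]] [ 0.274 -0.859  0.938]
handpiece [([302, 227, 48, 15], 0.61)]
wheel [([284, 163, 18, 21], 0.58), ([357, 181, 79, 64], 0.58)]
ring_stick [([312, 268, 46, 13], 0.81)]
bench_pin [([328, 316, 48, 29], 0.55)]
panel [([284, 386, 81, 87], 0.97), ([386, 452, 104, 49], 0.73), ([399, 371, 65, 30], 0.66)]
stand [([396, 389, 71, 28], 0.82)]
rack_tray [([393, 266, 97, 104], 0.78)]
plain_tray [([357, 182, 80, 69], 0.95)]
small_wheel [([298, 198, 12, 12], 0.5)]
jar [([309, 114, 20, 15], 0.61)]
wrist [[352.56016549539845, 0.0, 323.9360915487553], [0.0, 352.56016549539845, 236.44128036405212], [0.0, 0.0, 1.0]] [0.116 0.618 0.384]
```

View pics/top0.png

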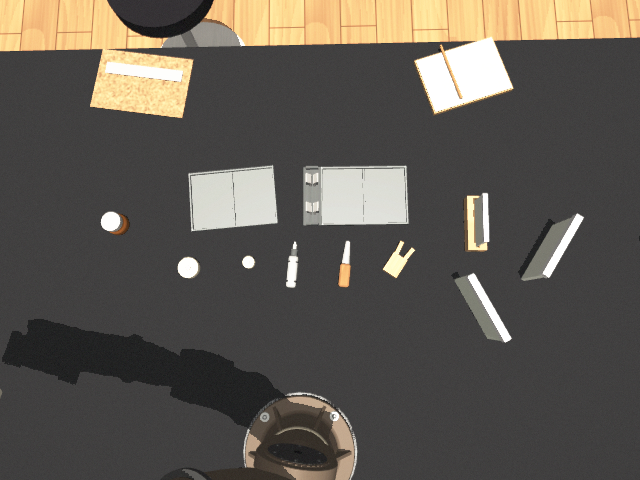

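View pics/side0.png

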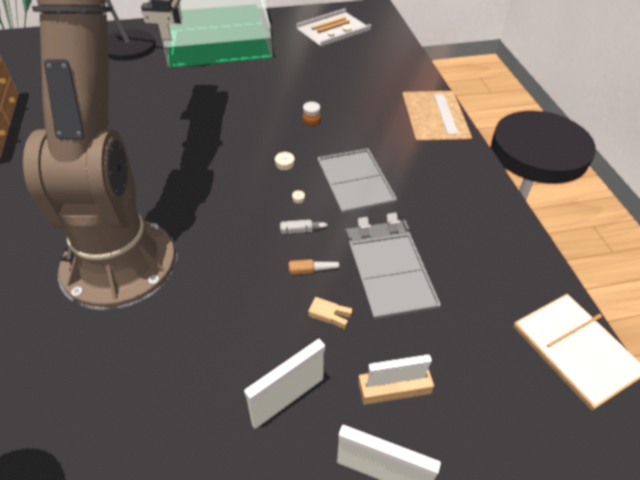

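```bash
python3 - <<'E'
from h import *
f=load('top0');im=cv2.imread('pics/top0.png')
c=im[150:360,170:450];cv2.imwrite('pics/c1.png',cv2.resize(c,None,fx=2.8,fy=2.8,interpolation=cv2.INTER_CUBIC))
c=im[170:350,440:600];cv2.imwrite('pics/c2.png',cv2.resize(c,None,fx=3.3,fy=3.3,interpolation=cv2.INTER_CUBIC))
W=cloud(f)
def blob(u0,u1,v0,v1,zmin,zmax=0.2,n=''):
    w=W[v0:v1,u0:u1].reshape(-1,3);w=w[(w[:,2]>zmin)&(w[:,2]<zmax)]
    r=cv2.minAreaRect((w[:,:2]*1000).astype(np.float32));print(n,len(w),w.mean(0).round(4),np.round(r[0],1),np.round(r[1],1),round(r[2],1),w[:,2].max().round(3))
blob(280,305,235,295,.008,n='hand');blob(175,205,250,285,.008,n='wheel');blob(335,356,235,292,.008,n='ring');blob(380,418,236,282,.008,n='pin')
blob(455,500,185,258,.015,.04,n='stand');blob(455,500,185,258,.05,n='panel');blob(450,515,265,350,.05,n='p2');blob(515,590,205,285,.05,n='p3')
blob(185,282,160,235,.006,n='plain');blob(300,412,160,230,.006,.03,n='rack');blob(300,325,160,230,.03,.08,n='clips');blob(236,260,250,272,.008,n='small');blob(100,132,208,238,.01,n='jar')
E
```

```text
hand 400 [0.4153 0.0128 0.0217] [423.4  12.7] [ 24.4 108.8] 84.1 0.031
wheel 360 [0.4199 0.2601 0.0196] [420.2 261.1] [48.1 48.3] 58.9 0.027
ring 404 [ 0.4143 -0.1113  0.0212] [ 422.6 -112.6] [ 26.  109.5] 82.7 0.029
pin 463 [ 0.4268 -0.2349  0.0178] [ 432.1 -238.1] [39.5 83.2] 55.2 0.025
stand 674 [ 0.5074 -0.4142  0.029 ] [ 514.3 -423.4] [ 44.9 131.2] 88.6 0.04
panel 500 [ 0.5124 -0.4227  0.0844] [ 514.1 -424.3] [ 13.7 110.8] 87.8 0.101
p2 1150 [ 0.3138 -0.4063  0.1074] [ 314.6 -408.7] [156.   18.7] 26.8 0.132
p3 1219 [ 0.4421 -0.5707  0.1052] [ 444.4 -575.2] [ 19.  157.4] 56.4 0.133
plain 1033 [0.589  0.1625 0.0086] [595.1 157.9] [231.1 183. ] 88.5 0.018
rack 1742 [ 0.5903 -0.108   0.0093] [ 591.7 -142.3] [259.3 168. ] 88.9 0.03
clips 204 [ 0.59   -0.0361  0.0429] [592.1 -36.9] [28.4 93.3] 89.6 0.052
small 128 [0.4309 0.1178 0.0158] [431.2 118.1] [28.3 28.4] 42.1 0.022
jar 478 [0.5268 0.4322 0.0413] [527.9 436.2] [48.  48.6] 10.3 0.056
```

View pics/c1.png

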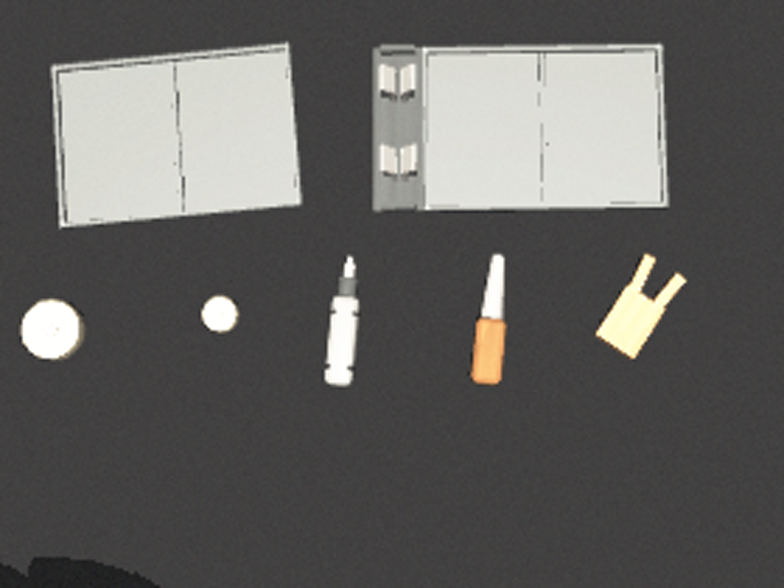

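View pics/c2.png

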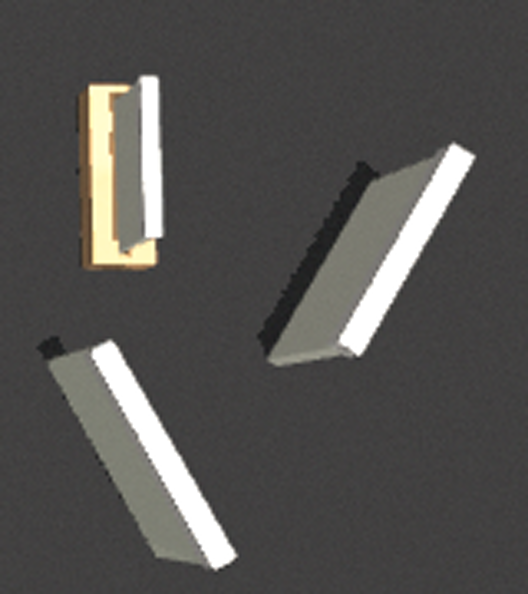

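```bash
python3 - <<'E'
from h import *
f=load('top0');W=cloud(f)
def blob(u0,u1,v0,v1,zmin,zmax=0.2,n=''):
    w=W[v0:v1,u0:u1].reshape(-1,3);w=w[(w[:,2]>zmin)&(w[:,2]<zmax)]
    b=cv2.boxPoints(cv2.minAreaRect((w[:,:2]*1000).astype(np.float32)))
    e=[b[1]-b[0],b[2]-b[1]];e=max(e,key=np.linalg.norm);a=np.degrees(np.arctan2(e[1],e[0]));a=(a+90)%180-90
    c=w[:,:2]-w[:,:2].mean(0);_,_,V=np.linalg.svd(c,full_matrices=False);a2=np.degrees(np.arctan2(V[0,1],V[0,0]));a2=(a2+90)%180-90
    print(n,'rect ang',a.round(1),'pca',a2.round(1),b.round(0).tolist())
blob(280,305,235,295,.008,n='hand');blob(335,356,235,292,.008,n='ring');blob(380,418,236,282,.008,n='pin')
blob(455,500,185,258,.05,n='panel')
blob(455,500,185,258,.015,.04,n='stand')
blob(300,325,160,230,.03,.08,n='clips')
# tray corners from pixels (crop c1 -> full), at wall top z=.01
for n,pts in dict(plain=[(52,65),(288,43),(301,205),(62,227)],rack=[(374,46),(661,44),(668,208),(374,210),(424,47),(424,209)],ridgeP=[(174,60),(184,215)],ridgeR=[(541,50),(543,208)]).items():
    print(n,[ (onz(f,170+u/2.8,150+v/2.8,.01)[:2]*1000).round(0).tolist() for u,v in pts])
print(W[20:100,:][::20,100:600:60,2].round(3)[0])
E
```

```text
hand rect ang -5.9 pca -5.7 [[368.0, 6.0], [476.0, -5.0], [479.0, 19.0], [371.0, 30.0]]
ring rect ang -7.3 pca -7.1 [[367.0, -119.0], [475.0, -133.0], [479.0, -107.0], [370.0, -93.0]]
pin rect ang -34.8 pca -33.9 [[387.0, -231.0], [455.0, -278.0], [477.0, -246.0], [409.0, -198.0]]
panel rect ang -2.2 pca -2.0 [[458.0, -429.0], [569.0, -433.0], [570.0, -420.0], [459.0, -415.0]]
stand rect ang -1.4 pca 1.7 [[448.0, -444.0], [579.0, -447.0], [580.0, -403.0], [449.0, -399.0]]
clips rect ang -0.4 pca 0.1 [[545.0, -51.0], [639.0, -51.0], [639.0, -23.0], [546.0, -22.0]]
plain [[654.0, 269.0], [670.0, 60.0], [525.0, 49.0], [509.0, 256.0]]
rack [[666.0, -16.0], [663.0, -268.0], [516.0, -268.0], [519.0, -14.0], [664.0, -60.0], [519.0, -58.0]]
ridgeP [[657.0, 161.0], [518.0, 150.0]]
ridgeR [[659.0, -162.0], [518.0, -160.0]]
[-0.756 -0.188 -0.756 -0.737 -0.751 -0.751 -0.752 -0.758 -0.748]
```

>>> {"name": "move_arm", "arguments": {
  "dp": [
    [-1.69,2.18,0.5],
    [-1.69,2.18,0.5],
    [-1.69,2.18,0.5],
    [-1.69,2.18,0.5],
    [-1.69,2.18,0.5],
    [-1.69,2.18,0.5],
    [-1.69,2.18,0.5],
    [-1.69,2.18,0.5],
    [-1.69,2.18,0.5],
    [-1.69,2.18,0.5],
    [-1.69,2.18,0.5],
    [-1.69,2.18,0.5],
    [-1.69,2.18,0.5],
    [-1.69,2.18,0.5],
    [-1.69,2.18,0.5],
    [0,0,0],
    [0,0,0],
    [0,0,0],
    [0,0,0]
  ],
  "twist": [0,0,0,0,0,0,0,0,0,0,0,0,0,0,0,-5.7,-5.6,-5.6,0]
}}

```text
time_s: 2.73
ee_pos: [0.4208, 0.2607, 0.1518]
tcp_rot: [[-0.005, 1.0, 0.0], [1.0, 0.005, 0.0], [0.0, 0.0, -1.0]]
wrist_force: [-0.6, 0.0, -0.8]
width: 1.0
```

```bash
python3 - <<'E'
from h import *
f=snap('wrist','w1');print((-f['t']@f['R']).round(3),f['R'].round(2).tolist())
for t in ['wheel','small_wheel']: print(t,[(np.round(np.array(b['box'])*[640,480,640,480]).astype(int).tolist(),round(b['conf'],2)) for b in search_frame(t,f)])
W=cloud(f);m=(W[...,2]>.008)&(W[...,2]<.03)&(abs(W[...,0]-.42)<.04)&(abs(W[...,1]-.26)<.04)
w=W[m];print(cv2.minAreaRect((w[:,:2]*1000).astype(np.float32)),len(w),w[:,2].max())
E
```

```text
[0.353 0.26  0.309] [[-0.0, 1.0, -0.0], [0.97, 0.0, 0.26], [0.26, 0.0, -0.97]]
wheel [([324, 225, 59, 57], 0.61)]
small_wheel [([164, 235, 40, 37], 0.9)]
((422.14703369140625, 261.91107177734375), (49.01458740234375, 49.07760238647461), 34.9053840637207) 2665 0.02167155153706535
```

View pics/w1.png

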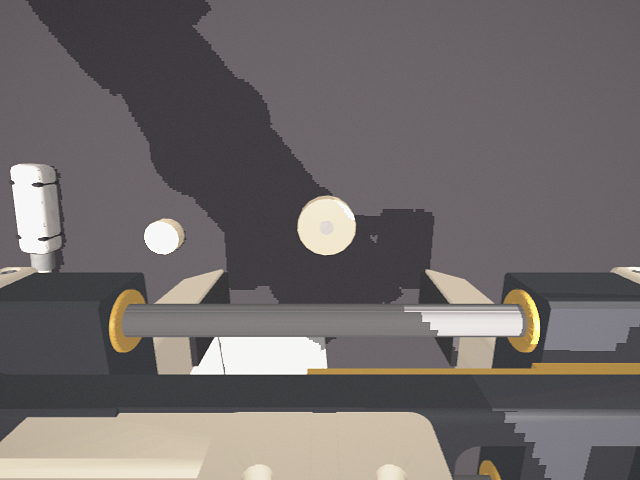

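>>> {"name": "move_arm", "arguments": {
  "dp": [
    [0.05,0,2.5],
    [0,0,2.5],
    [0,0,2.5],
    [0,0,2.5],
    [0,0,2.5],
    [0,0,1.2],
    [0,0,0.7],
    [0,0,0.3],
    [0,0,0]
  ],
  "twist": [0,0,0,0,0,0,0,0,0],
  "fingers": 50,
  "force": 20
}}

```text
time_s: 3.63
ee_pos: [0.4206, 0.2615, 0.0046]
tcp_rot: [[-0.0, 1.0, -0.0], [1.0, 0.0, -0.0], [-0.0, -0.0, -1.0]]
wrist_force: [-0.1, 0.2, 0.2]
width: 0.808
```

>>> {"name": "move_arm", "arguments": {
  "dp": [
    [0,0,0],
    [0,0,0],
    [0,0,0],
    [0,0,0],
    [0,0,0],
    [0,0,0]
  ],
  "twist": [0,0,0,0,0,0],
  "fingers": 255,
  "force": 20
}}

```text
time_s: 4.13
ee_pos: [0.421, 0.2617, 0.0053]
tcp_rot: [[-0.001, 1.0, 0.001], [1.0, 0.001, 0.001], [0.001, 0.001, -1.0]]
wrist_force: [-1.0, -0.6, 6.5]
width: 0.539
```

>>> {"name": "move_arm", "arguments": {
  "dp": [
    [0,0,-1.5],
    [0,0,-2.5],
    [0,0,-3],
    [-1.5,0.5,-2.5],
    [-2.98,1.06,0],
    [-2.98,1.06,0],
    [-2.98,1.06,0],
    [-2.98,1.06,0],
    [-2.98,1.06,0],
    [-2.98,1.06,0],
    [-2.98,1.06,0],
    [-2.98,1.06,0],
    [-2.98,1.06,0],
    [-2.98,1.06,0],
    [-2.98,1.06,0],
    [-2.98,1.06,0],
    [-2.98,1.06,0],
    [-2.98,1.06,0],
    [-2.98,1.06,0],
    [-1.4,0.5,0]
  ],
  "twist": [0,0,0,0,0,0,0,0,0,0,0,0,0,0,0,0,0,0,0,0]
}}

```text
time_s: 5.8
ee_pos: [0.5903, -0.2195, 0.0998]
tcp_rot: [[0.003, 1.0, 0.0], [1.0, -0.003, -0.002], [-0.002, 0.0, -1.0]]
wrist_force: [0.4, -1.1, -1.0]
width: 0.538
```

>>> {"name": "move_arm", "arguments": {
  "dp": [
    [0,0,2],
    [0,0,2],
    [0,0,2],
    [0,0,1],
    [0,0,0],
    [0,0,0]
  ],
  "twist": [0,0,0,0,0,0]
}}

```text
time_s: 6.3
ee_pos: [0.5899, -0.2141, 0.0297]
tcp_rot: [[-0.001, 1.0, -0.001], [1.0, 0.001, 0.0], [0.0, -0.001, -1.0]]
wrist_force: [0.7, -0.4, -0.1]
width: 0.54
```

```bash
python3 - <<'E'
from h import *
f=snap('wrist','w2');f=snap('top','t2');print(get_state()['ee_pos'])
c=cv2.imread('pics/t2.png')[140:300,170:450];cv2.imwrite('pics/t2c.png',cv2.resize(c,None,fx=2.8,fy=2.8))
E
```

```text
[ 0.59088998 -0.21457479  0.03091479]
```

View pics/w2.png

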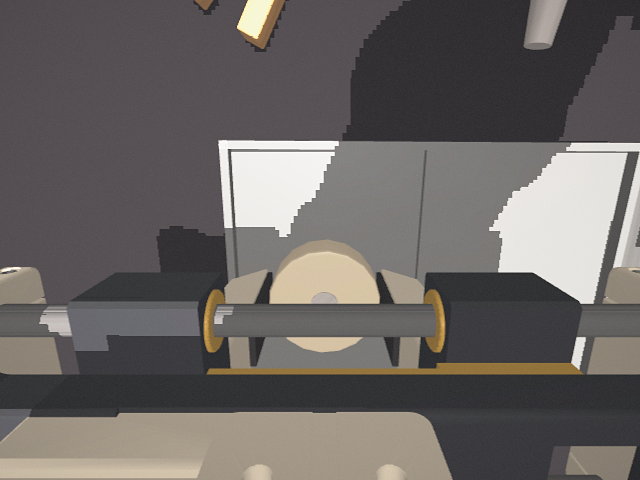

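View pics/t2c.png

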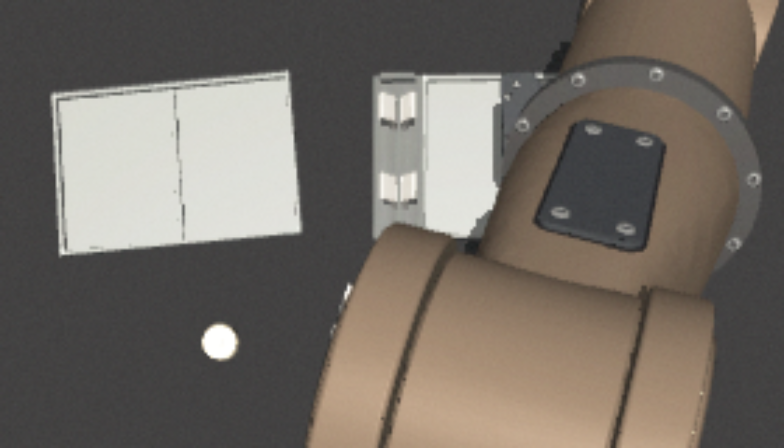

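>>> {"name": "move_arm", "arguments": {
  "dp": [
    [0,0,1],
    [0,0,0.6],
    [0,0,0.4],
    [0,0,0.2],
    [0,0,0]
  ],
  "twist": [0,0,0,0,0]
}}

```text
time_s: 6.82
ee_pos: [0.5898, -0.2143, 0.0082]
tcp_rot: [[-0.001, 1.0, -0.001], [1.0, 0.001, 0.0], [0.0, -0.001, -1.0]]
wrist_force: [-3.1, 2.1, 8.8]
width: 0.539
```

>>> {"name": "move_arm", "arguments": {
  "dp": [
    [0,0,0],
    [0,0,0],
    [0,0,0],
    [0,0,0],
    [0,0,-0.5],
    [0,0,-1.5],
    [0,0,-2.5],
    [0,0,-2.5],
    [0,0,-2.5]
  ],
  "twist": [0,0,0,0,0,0,0,0,0],
  "fingers": 100
}}

```text
time_s: 7.57
ee_pos: [0.5899, -0.2144, 0.1039]
tcp_rot: [[-0.001, 1.0, -0.0], [1.0, 0.001, 0.0], [0.0, -0.0, -1.0]]
wrist_force: [0.7, -0.0, 0.2]
width: 0.608
```

>>> {"name": "move_arm", "arguments": {
  "dp": [
    [2.28,-1.78,-0.4],
    [2.28,-1.78,-0.4],
    [2.28,-1.78,-0.4],
    [2.28,-1.78,-0.4],
    [2.28,-1.78,0],
    [2.28,-1.78,0],
    [2.28,-1.78,0],
    [2.28,-1.78,0],
    [2.28,-1.78,0],
    [2.28,-1.78,0],
    [0,0,0],
    [0,0,0],
    [0,0,0]
  ],
  "twist": [0,0,0,0,0,0,0,0,0,0,5.8,0,0],
  "fingers": 80
}}

```text
time_s: 8.65
ee_pos: [0.4124, 0.0133, 0.1192]
tcp_rot: [[0.097, 0.995, 0.001], [0.995, -0.097, -0.0], [0.0, 0.001, -1.0]]
wrist_force: [0.5, -1.1, -0.1]
width: 0.684
```

```bash
cat >> h.py <<'E'
def rect(f,x,y,r,z0=.008,z1=.04):
    W=cloud(f);m=(W[...,2]>z0)&(W[...,2]<z1)&(abs(W[...,0]-x)<r)&(abs(W[...,1]-y)<r)
    w=W[m];b=cv2.boxPoints(cv2.minAreaRect((w[:,:2]*1000).astype(np.float32)))
    e=max([b[1]-b[0],b[2]-b[1]],key=np.linalg.norm);a=(np.degrees(np.arctan2(e[1],e[0]))+90)%180-90
    c=w[:,:2]-w[:,:2].mean(0);_,_,V=np.linalg.svd(c,full_matrices=False);a2=(np.degrees(np.arctan2(V[0,1],V[0,0]))+90)%180-90
    print(len(w),'ctr',b.mean(0).round(1),'size',np.linalg.norm(b[1]-b[0]).round(1),np.linalg.norm(b[2]-b[1]).round(1),'ang',a.round(1),a2.round(1),'zmax',w[:,2].max().round(3))
E
python3 - <<'E'
from h import *
f=snap('wrist','w3');print(get_state()['ee_pos'],get_state()['tcp_rot'][:,0])
rect(f,.423,.013,.065)
t=snap('top','t3');rect(t,.59,-.214,.04,.012,.04);rect(t,.423,.013,.065)
E
```

```text
[0.41259966 0.01294663 0.11909507] [ 9.76645805e-02  9.95219388e-01 -1.05071507e-05]
3522 ctr [421.8  13.4] size 101.2 24.1 ang -5.5 -5.8 zmax 0.025
342 ctr [ 587.8 -215.1] size 48.0 47.9 ang -61.9 -29.2 zmax 0.029h.py:19: RuntimeWarning: Mean of empty slice.
  c=w[:,:2]-w[:,:2].mean(0);_,_,V=np.linalg.svd(c,full_matrices=False);a2=(np.degrees(np.arctan2(V[0,1],V[0,0]))+90)%180-90
  ret = um.true_divide(
Traceback (most recent call last):
  File "h.py", line 19, in rect
    c=w[:,:2]-w[:,:2].mean(0);_,_,V=np.linalg.svd(c,full_matrices=False);a2=(np.degrees(np.arctan2(V[0,1],V[0,0]))+90)%180-90
                                                                                                   ~^^^^^
IndexError: index 0 is out of bounds for axis 0 with size 0
```

View pics/w3.png

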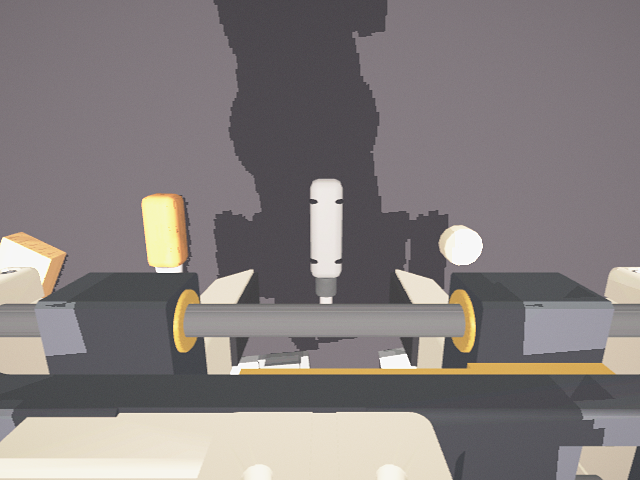

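View pics/t3.png

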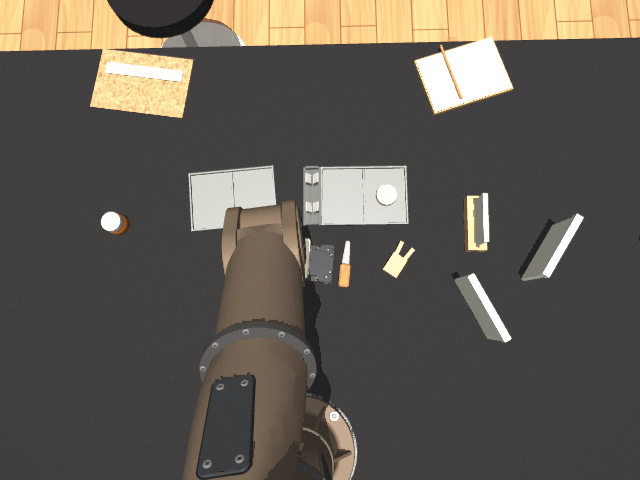

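>>> {"name": "move_arm", "arguments": {
  "dp": [
    [0.1,0,2.5],
    [0,0,2.5],
    [0,0,2.5],
    [0,0,2],
    [0,0,1],
    [0,0,0.6],
    [0,0,0.3],
    [0,0,0]
  ],
  "twist": [0,0,0,0,0,0,0,0]
}}

```text
time_s: 9.42
ee_pos: [0.4122, 0.0139, 0.0045]
tcp_rot: [[0.1, 0.995, -0.0], [0.995, -0.1, -0.0], [-0.0, -0.0, -1.0]]
wrist_force: [0.6, -0.1, 0.2]
width: 0.687
```

>>> {"name": "move_arm", "arguments": {
  "dp": [
    [0,0,0],
    [0,0,0],
    [0,0,0],
    [0,0,0],
    [0,0,0],
    [0,0,0],
    [0,0,0]
  ],
  "twist": [0,0,0,0,0,0,0],
  "fingers": 255,
  "force": 35
}}

```text
time_s: 10.0
ee_pos: [0.4121, 0.0144, 0.0049]
tcp_rot: [[0.1, 0.995, 0.0], [0.995, -0.1, 0.0], [0.0, 0.0, -1.0]]
wrist_force: [-0.8, 0.7, 2.9]
width: 0.257
```

>>> {"name": "move_arm", "arguments": {
  "dp": [
    [0,0,-1.5],
    [0,0,-2.5],
    [0,0,-3],
    [0,0,-2.5],
    [0,0,0],
    [-1.55,2.1,0],
    [-1.55,2.1,0],
    [-1.55,2.1,0],
    [-1.55,2.1,0],
    [-1.55,2.1,0],
    [-1.55,2.1,0],
    [-1.55,2.1,0],
    [-1.55,2.1,0],
    [0,0,2],
    [0,0,2],
    [0,0,2],
    [0,0,1],
    [0,0,0],
    [0,0,0]
  ],
  "twist": [0,0,0,0,-5.1,0,0,0,0,0,0,0,0,0,0,0,0,0,0]
}}

```text
time_s: 11.58
ee_pos: [0.5781, -0.1114, 0.0295]
tcp_rot: [[0.011, 1.0, -0.001], [1.0, -0.011, 0.0], [0.0, -0.001, -1.0]]
wrist_force: [0.3, -0.4, -1.4]
width: 0.262
```

```bash
python3 - <<'E'
from h import *
f=snap('wrist','w4')
E
```

```text
(no output)
```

View pics/w4.png

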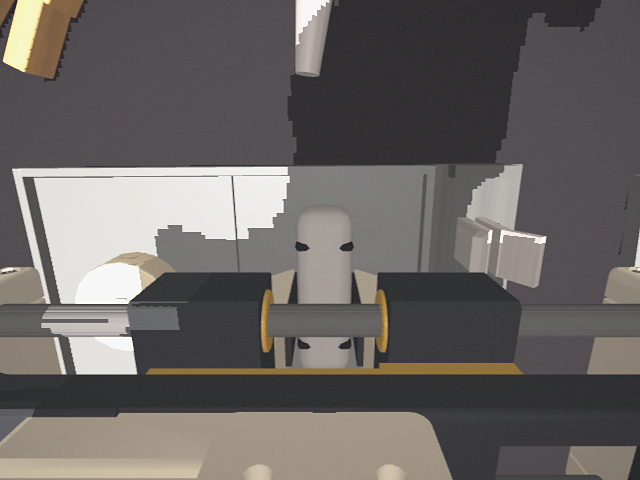

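>>> {"name": "move_arm", "arguments": {
  "dp": [
    [0,0,1],
    [0,0,0.6],
    [0,0,0.4],
    [0,0,0.1],
    [0,0,0]
  ],
  "twist": [0,0,0,0,0]
}}

```text
time_s: 12.05
ee_pos: [0.5783, -0.1115, 0.0084]
tcp_rot: [[0.011, 1.0, -0.001], [1.0, -0.011, 0.0], [0.0, -0.001, -1.0]]
wrist_force: [0.7, 1.1, -1.6]
width: 0.258
```

>>> {"name": "move_arm", "arguments": {
  "dp": [
    [0,0,0],
    [0,0,0],
    [0,0,0],
    [0,0,0],
    [0,0,0],
    [0,0,-0.5],
    [0,0,-1.5],
    [0,0,-2.5],
    [0,0,-2.5],
    [0,0,-2.5]
  ],
  "twist": [0,0,0,0,0,0,0,0,0,0],
  "fingers": 140
}}

```text
time_s: 12.88
ee_pos: [0.5783, -0.1115, 0.105]
tcp_rot: [[0.011, 1.0, -0.0], [1.0, -0.011, 0.0], [0.0, -0.0, -1.0]]
wrist_force: [0.8, 0.1, -0.6]
width: 0.454
```

>>> {"name": "move_arm", "arguments": {
  "dp": [
    [0,-2.5,-0.5],
    [0,-2.5,-0.5],
    [0,-2.5,-0.5],
    [0,-2.5,0],
    [0,-2.5,0],
    [0,-2.5,0],
    [-0.1,-2.25,0],
    [0,0,0],
    [0,0,0],
    [0,0,0]
  ],
  "twist": [0,0,0,0,0,0,0,6.6,0,0],
  "fingers": 80
}}

```text
time_s: 13.72
ee_pos: [0.4068, -0.1106, 0.1193]
tcp_rot: [[0.123, 0.992, 0.002], [0.992, -0.123, -0.0], [0.0, 0.002, -1.0]]
wrist_force: [-0.5, -0.8, -0.2]
width: 0.689
```

```bash
python3 - <<'E'
from h import *
f=snap('wrist','w5');print(get_state()['ee_pos'],get_state()['tcp_rot'][:,0])
rect(f,.423,-.113,.065)
t=snap('top','t5');
c=t['image'][140:300,170:450,::-1];cv2.imwrite('pics/t5c.png',cv2.resize(c,None,fx=2.8,fy=2.8))
E
```

```text
[ 0.40704914 -0.11054662  0.1191791 ] [ 1.22438888e-01  9.92476054e-01 -7.04496881e-06]
3381 ctr [ 418.4 -111.5] size 96.5 25.7 ang -7.5 -7.0 zmax 0.025
```

View pics/w5.png

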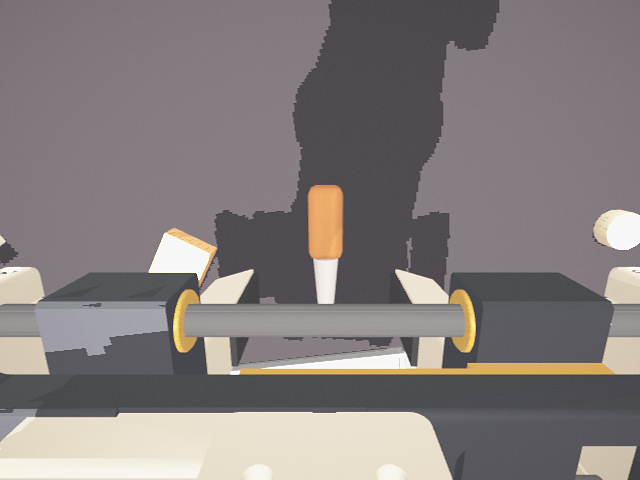

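View pics/t5c.png

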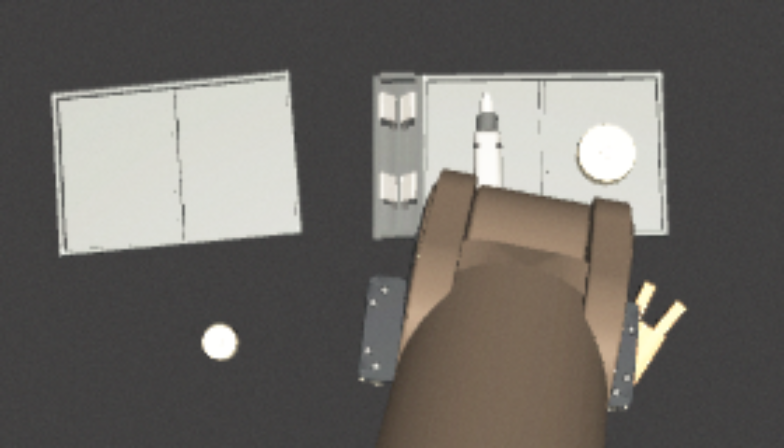

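>>> {"name": "move_arm", "arguments": {
  "dp": [
    [0,0,2.5],
    [0,0,2.5],
    [0,0,2.5],
    [0,0,2],
    [0,0,1],
    [0,0,0.6],
    [0,0,0.3],
    [0,0,0]
  ],
  "twist": [0,0,0,0,0,0,0,0]
}}

```text
time_s: 14.48
ee_pos: [0.4063, -0.1106, 0.0044]
tcp_rot: [[0.125, 0.992, -0.0], [0.992, -0.125, 0.0], [0.0, -0.0, -1.0]]
wrist_force: [0.2, -0.6, 1.0]
width: 0.686
```

>>> {"name": "move_arm", "arguments": {
  "dp": [
    [0,0,0],
    [0,0,0],
    [0,0,0],
    [0,0,0],
    [0,0,0],
    [0,0,0],
    [0,0,0]
  ],
  "twist": [0,0,0,0,0,0,0],
  "fingers": 255,
  "force": 35
}}

```text
time_s: 15.07
ee_pos: [0.4063, -0.1105, 0.0049]
tcp_rot: [[0.126, 0.992, 0.001], [0.992, -0.126, 0.0], [0.0, 0.0, -1.0]]
wrist_force: [-0.9, 0.2, 4.1]
width: 0.28
```

>>> {"name": "move_arm", "arguments": {
  "dp": [
    [0,0,-1.5],
    [0,0,-2.5],
    [0,0,-3],
    [0,0,-2.5],
    [0,0,0],
    [2.25,2.07,0],
    [2.25,2.07,0],
    [2.25,2.07,0],
    [2.25,2.07,0],
    [2.25,2.07,0],
    [2.25,2.07,0],
    [2.25,2.07,0],
    [2.25,2.07,0],
    [2.28,2.06,0],
    [0,0,2],
    [0,0,2],
    [0,0,2],
    [0,0,1],
    [0,0,0],
    [0,0,0]
  ],
  "twist": [0,0,0,-5.9,-5.8,0,0,0,0,0,0,0,0,0,0,0,0,0,0,0]
}}

```text
time_s: 16.73
ee_pos: [0.5755, 0.1058, 0.0295]
tcp_rot: [[-0.078, 0.997, -0.001], [0.997, 0.078, -0.0], [-0.0, -0.001, -1.0]]
wrist_force: [0.8, -0.2, -2.1]
width: 0.279
```

```bash
python3 - <<'E'
from h import *
f=snap('wrist','w6')
E
```

```text
(no output)
```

View pics/w6.png

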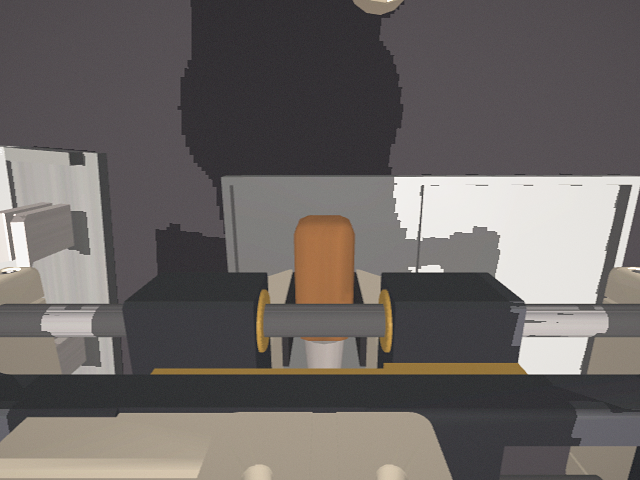

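>>> {"name": "move_arm", "arguments": {
  "dp": [
    [0,0,1],
    [0,0,0.6],
    [0,0,0.4],
    [0,0,0.1],
    [0,0,0]
  ],
  "twist": [0,0,0,0,0]
}}

```text
time_s: 17.2
ee_pos: [0.5756, 0.106, 0.0084]
tcp_rot: [[-0.078, 0.997, -0.001], [0.997, 0.078, -0.0], [-0.0, -0.001, -1.0]]
wrist_force: [-0.1, 0.1, -1.5]
width: 0.284
```

>>> {"name": "move_arm", "arguments": {
  "dp": [
    [0,0,0],
    [0,0,0],
    [0,0,0],
    [0,0,0],
    [0,0,0],
    [0,0,-0.5],
    [0,0,-1.5],
    [0,0,-2.5],
    [0,0,-2.5],
    [0,0,-2.5]
  ],
  "twist": [0,0,0,0,0,0,0,0,0,0],
  "fingers": 140
}}

```text
time_s: 18.03
ee_pos: [0.5757, 0.106, 0.1051]
tcp_rot: [[-0.078, 0.997, -0.0], [0.997, 0.078, -0.0], [-0.0, -0.0, -1.0]]
wrist_force: [0.4, 0.8, -0.0]
width: 0.452
```

>>> {"name": "move_arm", "arguments": {
  "dp": [
    [-2.49,-1.38,-0.5],
    [-2.49,-1.38,-0.5],
    [-2.49,-1.38,-0.5],
    [-2.49,-1.38,-0.5],
    [-2.49,-1.38,0],
    [-2.49,-1.38,0],
    [-2.49,-1.38,0],
    [-2.49,-1.38,0],
    [-2.49,-1.38,0],
    [-2.49,-1.38,0],
    [-2.49,-1.38,0],
    [-2.49,-1.38,0],
    [-2.5,-1.4,0],
    [0,0,0],
    [0,0,0],
    [0,0,0],
    [0,0,0],
    [0,0,0],
    [0,0,0],
    [0,0,0]
  ],
  "twist": [0,0,0,0,0,0,0,0,0,0,0,0,0,6.5,6.5,6.5,6.5,6.5,6.4,0],
  "fingers": 60
}}

```text
time_s: 19.7
ee_pos: [0.4221, -0.2306, 0.1241]
tcp_rot: [[0.57, 0.822, 0.0], [0.822, -0.57, 0.0], [0.0, 0.0, -1.0]]
wrist_force: [0.2, 0.1, 0.5]
width: 0.761
```

```bash
python3 - <<'E'
from h import *
f=snap('wrist','w7');s=get_state();print(s['ee_pos'],s['tcp_rot'][:,0],s['joints'])
rect(f,.432,-.238,.055)
t=snap('top','t7');
c=t['image'][140:300,170:450,::-1];cv2.imwrite('pics/t7c.png',cv2.resize(c,None,fx=2.8,fy=2.8))
E
```

```text
[ 0.42213591 -0.23057195  0.12403281] [5.63923062e-01 8.25827326e-01 9.19708387e-05] [ 0.13886891  0.33055677  0.31634223  2.06066563 -0.14551801  0.7706768
  1.51551647]
4037 ctr [ 434.4 -237.8] size 81.6 39.9 ang -34.6 -34.5 zmax 0.019
```

View pics/w7.png

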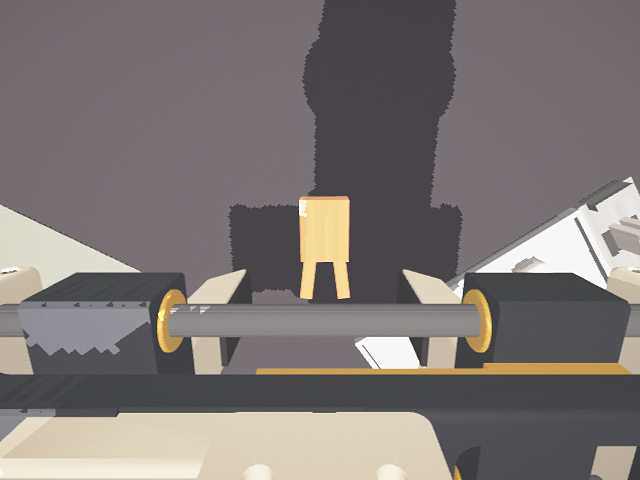

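View pics/t7c.png

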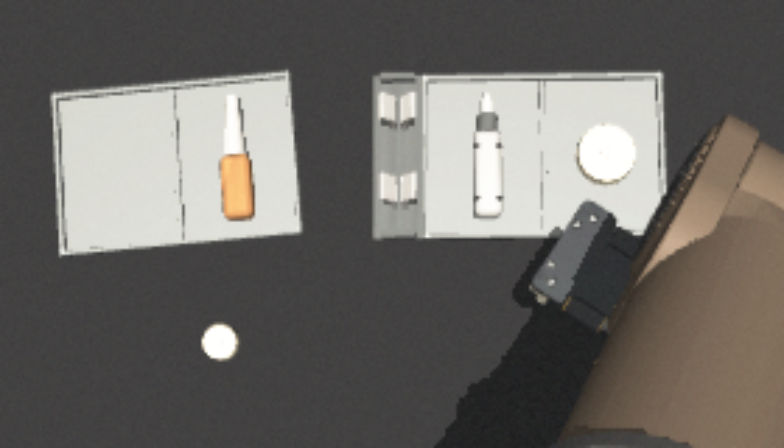

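>>> {"name": "move_arm", "arguments": {
  "dp": [
    [0,0.1,2.5],
    [0,0,2.5],
    [0,0,2.5],
    [0,0,2.5],
    [0,0,1.2],
    [0,0,0.5],
    [0,0,0.3],
    [0,0,0]
  ],
  "twist": [0,0,0,0,0,0,0,0]
}}

```text
time_s: 20.47
ee_pos: [0.423, -0.2314, 0.0038]
tcp_rot: [[0.564, 0.826, 0.0], [0.826, -0.564, 0.0], [0.0, -0.0, -1.0]]
wrist_force: [-0.1, -0.4, -0.1]
width: 0.764
```

>>> {"name": "move_arm", "arguments": {
  "dp": [
    [0,0,0],
    [0,0,0],
    [0,0,0],
    [0,0,0],
    [0,0,0],
    [0,0,0],
    [0,0,0]
  ],
  "twist": [0,0,0,0,0,0,0],
  "fingers": 255,
  "force": 30
}}

```text
time_s: 21.05
ee_pos: [0.4231, -0.2312, 0.004]
tcp_rot: [[0.565, 0.825, 0.0], [0.825, -0.565, 0.0], [0.0, 0.0, -1.0]]
wrist_force: [-0.5, -0.2, 5.6]
width: 0.409
```

>>> {"name": "move_arm", "arguments": {
  "dp": [
    [0,0,-1.5],
    [0,0,-2.5],
    [0,0,-3],
    [0,0,-2.5],
    [0,0,0],
    [0,0,0],
    [0,0,0],
    [0,0,0],
    [0,0,0]
  ],
  "twist": [0,0,0,-6.5,-6.5,-6.5,-6.5,-6.5,-6.4]
}}

```text
time_s: 21.8
ee_pos: [0.4227, -0.2312, 0.0987]
tcp_rot: [[-0.083, 0.997, -0.0], [0.997, 0.083, 0.0], [0.0, -0.0, -1.0]]
wrist_force: [-0.2, 0.2, -0.6]
width: 0.411
```

>>> {"name": "move_arm", "arguments": {
  "dp": [
    [2.84,1.23,0],
    [2.84,1.23,0],
    [2.84,1.23,0],
    [2.84,1.23,0],
    [2.84,1.23,0],
    [2.84,1.23,0],
    [2.84,1.23,0],
    [2.84,1.23,0],
    [2.84,1.23,0],
    [2.84,1.23,0],
    [2.84,1.23,0],
    [2.84,1.23,0],
    [2.84,1.23,0],
    [2.84,1.23,0],
    [2.86,1.23,0],
    [0,0,2.5],
    [0,0,2.5],
    [0,0,2],
    [0,0,0],
    [0,0,0]
  ],
  "twist": [0,0,0,0,0,0,0,0,0,0,0,0,0,0,0,0,0,0,0,0]
}}

```text
time_s: 23.47
ee_pos: [0.5727, 0.2075, 0.0279]
tcp_rot: [[-0.078, 0.997, -0.003], [0.997, 0.078, -0.001], [-0.001, -0.003, -1.0]]
wrist_force: [0.2, -0.2, 0.7]
width: 0.415
```

```bash
python3 - <<'E'
from h import *
f=snap('wrist','w8')
E
```

View pics/w8.png

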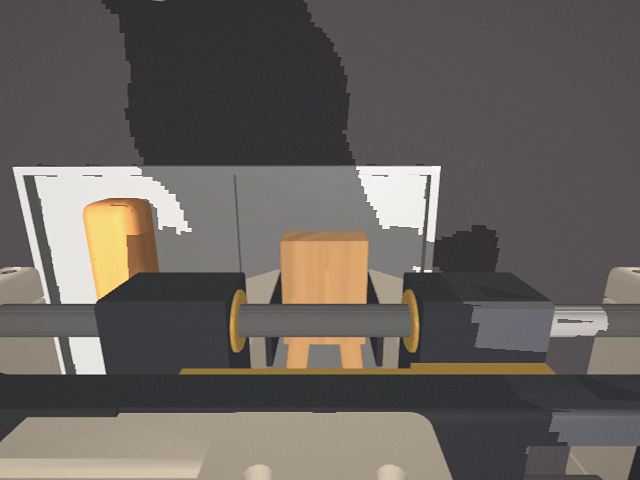

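>>> {"name": "move_arm", "arguments": {
  "dp": [
    [0.2,0,1],
    [0,0,0.6],
    [0,0,0.3],
    [0,0,0.1],
    [0,0,0]
  ],
  "twist": [0,0,0,0,0]
}}

```text
time_s: 23.93
ee_pos: [0.5734, 0.2099, 0.0086]
tcp_rot: [[-0.078, 0.997, -0.0], [0.997, 0.078, -0.0], [-0.0, -0.0, -1.0]]
wrist_force: [-0.1, -1.2, -1.9]
width: 0.412
```

>>> {"name": "move_arm", "arguments": {
  "dp": [
    [0,0,0],
    [0,0,0],
    [0,0,0],
    [0,0,0],
    [0,0,0],
    [0,0,-0.5],
    [0,0,-1.5],
    [0,0,-2.5],
    [0,0,-2.5],
    [0,0,-2.5],
    [0,0,-3]
  ],
  "twist": [0,0,0,0,0,0,0,0,0,0,0],
  "fingers": 125
}}

```text
time_s: 24.85
ee_pos: [0.5728, 0.2097, 0.1346]
tcp_rot: [[-0.078, 0.997, -0.001], [0.997, 0.078, -0.001], [-0.0, -0.001, -1.0]]
wrist_force: [0.6, 0.3, 0.5]
width: 0.507
```

>>> {"name": "move_arm", "arguments": {
  "dp": [
    [-3.14,-0.54,-0.8],
    [-3.14,-0.54,-0.8],
    [-3.14,-0.54,-0.8],
    [-3.14,-0.54,-0.8],
    [-3.14,-0.54,-0.8],
    [-3.14,-0.54,-0.8],
    [-3.14,-0.54,-0.8],
    [-3.14,-0.54,-0.8],
    [-3.14,-0.54,-0.8],
    [-3.14,-0.54,-0.8],
    [-3.14,-0.54,0],
    [-3.14,-0.54,0],
    [-3.14,-0.54,0],
    [-3.14,-0.54,0],
    [-3.14,-0.54,0],
    [-3.14,-0.54,0],
    [-3.14,-0.54,0],
    [-3.14,-0.54,0],
    [-3.14,-0.54,0],
    [-3.1,-0.6,0]
  ],
  "twist": [0,0,0,0,0,0,0,0,0,0,0,0,0,0,0,0,0,0,0,0],
  "fingers": 100
}}

```text
time_s: 26.52
ee_pos: [0.5137, -0.4256, 0.2141]
tcp_rot: [[-0.078, 0.997, 0.0], [0.997, 0.078, 0.0], [0.0, 0.0, -1.0]]
wrist_force: [-0.4, -0.1, -0.2]
width: 0.609
```

>>> {"name": "move_arm", "arguments": {
  "dp": [
    [0,0,0],
    [0,0,0],
    [0,0,0]
  ],
  "twist": [6.5,0,0]
}}

```text
time_s: 26.77
ee_pos: [0.5141, -0.4237, 0.2137]
tcp_rot: [[0.033, 0.999, -0.0], [0.999, -0.033, 0.001], [0.001, -0.0, -1.0]]
wrist_force: [0.7, 0.3, -0.3]
width: 0.609
```

```bash
python3 - <<'E'
from h import *
f=snap('wrist','w9');s=get_state();print(s['ee_pos'],s['tcp_rot'][:,0],s['joints'])
rect(f,.514,-.424,.07,.08,.11)
t=snap('top','t9')
c=t['image'][140:300,170:450,::-1];cv2.imwrite('pics/t9c.png',cv2.resize(c,None,fx=2.8,fy=2.8))
for z in[(.085,.11)]: rect(load('top0'),.514,-.424,.07,*z)
rect(t,.59,-.032,.07,.03,.07)
for x,y in[(.586,.209),(.594,.108),(.59,-.112),(.59,-.214)]: rect(t,x,y,.045,.013,.05)
E
```

```text
[ 0.51453434 -0.42294944  0.21377716] [3.12405666e-02 9.99511485e-01 9.04923081e-04] [ 0.43471425  0.51723022  0.27188777  1.4944962  -0.14688087  1.15026612
  2.27238659]
2003 ctr [ 516.8 -424.5] size 109.9 11.9 ang -2.1 -2.1 zmax 0.098
333 ctr [ 514.1 -424.3] size 110.8 13.7 ang -2.2 -2.0 zmax 0.101
202 ctr [592.5 -37. ] size 94.0 28.4 ang -0.5 0.0 zmax 0.053
459 ctr [584.3 209.9] size 40.7 82.0 ang 3.8 4.4 zmax 0.027
313 ctr [593.6 106.1] size 26.5 90.0 ang 3.5 4.9 zmax 0.032
318 ctr [ 590.1 -112.1] size 89.7 22.0 ang -1.6 -0.7 zmax 0.032
335 ctr [ 587.6 -214.2] size 48.0 48.4 ang 86.9 -41.3 zmax 0.028
```

View pics/w9.png

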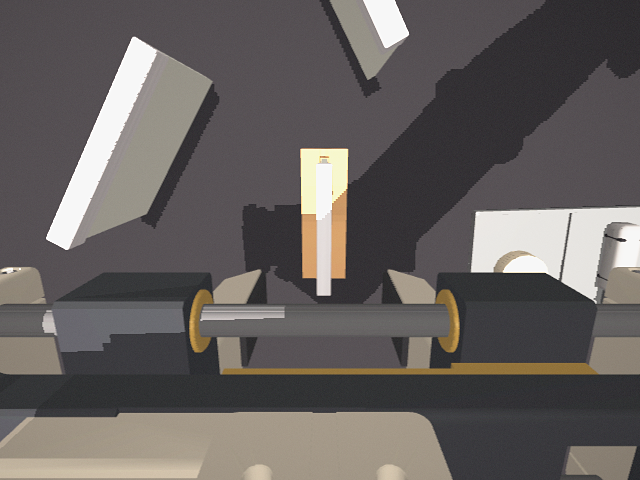

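View pics/t9c.png

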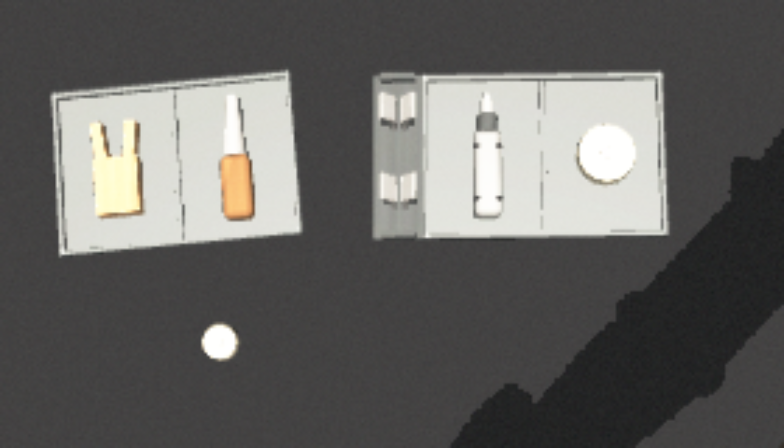

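>>> {"name": "move_arm", "arguments": {
  "dp": [
    [-0.1,0.1,2],
    [0,0,2.5],
    [0,0,2.5],
    [0,0,2.5],
    [0,0,2.5],
    [0,0,1.5],
    [0,0,0.8],
    [0,0,0.2],
    [0,0,0]
  ],
  "twist": [0,0,0,0,0,0,0,0,0]
}}

```text
time_s: 27.62
ee_pos: [0.5155, -0.4246, 0.069]
tcp_rot: [[0.034, 0.999, 0.0], [0.999, -0.034, 0.0], [0.0, 0.0, -1.0]]
wrist_force: [-0.6, 0.3, 0.0]
width: 0.612
```

```bash
python3 - <<'E'
from h import *
f=snap('side','s10');s=get_state();print(s['ee_pos'])
c=f['image'][260:480,240:560,::-1];cv2.imwrite('pics/s10c.png',cv2.resize(c,None,fx=2.4,fy=2.4))
E
```

```text
[ 0.5157399  -0.425129    0.06969603]
```

View pics/s10c.png

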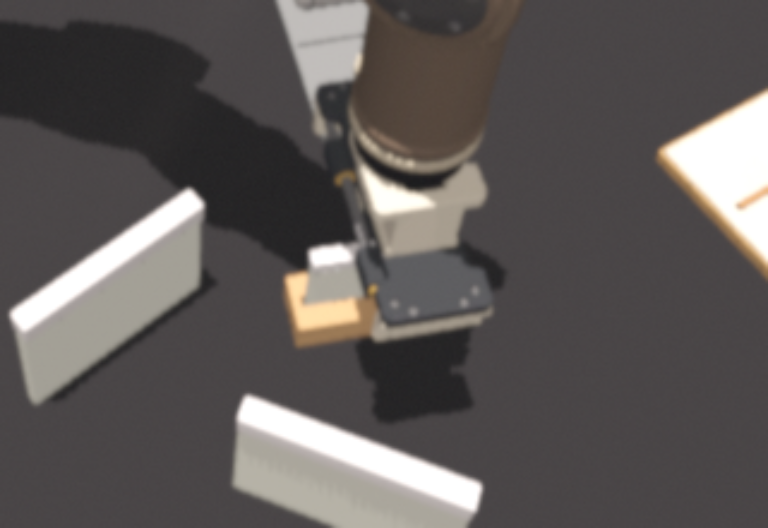

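>>> {"name": "move_arm", "arguments": {
  "dp": [
    [0,0,0],
    [0,0,0],
    [0,0,0],
    [0,0,0],
    [0,0,0],
    [0,0,0],
    [0,0,0],
    [0,0,0]
  ],
  "twist": [0,0,0,0,0,0,0,0],
  "fingers": 255,
  "force": 55
}}

```text
time_s: 28.33
ee_pos: [0.515, -0.4252, 0.0688]
tcp_rot: [[0.036, 0.999, 0.0], [0.999, -0.036, 0.0], [0.0, 0.0, -1.0]]
wrist_force: [-0.1, -0.0, 0.5]
width: 0.127
```

>>> {"name": "move_arm", "arguments": {
  "dp": [
    [0,0,-0.5],
    [0,0,-1],
    [0,0,-1.5],
    [0,0,-2],
    [0,0,-2.5],
    [0,0,-2.5],
    [0,0,0],
    [0,0,0]
  ],
  "twist": [0,0,0,0,0,0,0,0]
}}

```text
time_s: 29.0
ee_pos: [0.5159, -0.4261, 0.1713]
tcp_rot: [[0.036, 0.999, 0.003], [0.999, -0.036, -0.002], [-0.002, 0.003, -1.0]]
wrist_force: [-0.1, 1.5, -1.5]
width: 0.123
```

```bash
python3 - <<'E'
from h import *
f=snap('wrist','w11');s=get_state();print(s['ee_pos'],s['tcp_rot'][:,0])
c=snap('side','s11')['image'][200:480,240:560,::-1];cv2.imwrite('pics/s11c.png',cv2.resize(c,None,fx=2.1,fy=2.1,interpolation=cv2.INTER_CUBIC))
E
```

```text
[ 0.51522011 -0.42533913  0.1697285 ] [ 3.55560603e-02  9.99367463e-01 -6.64344918e-04]
```

View pics/w11.png

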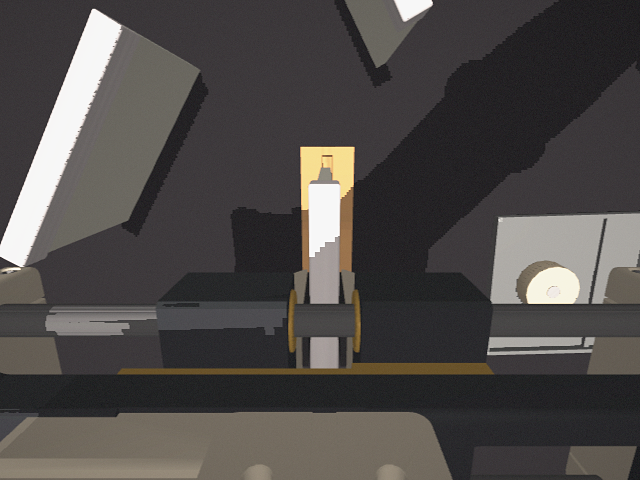

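View pics/s11c.png

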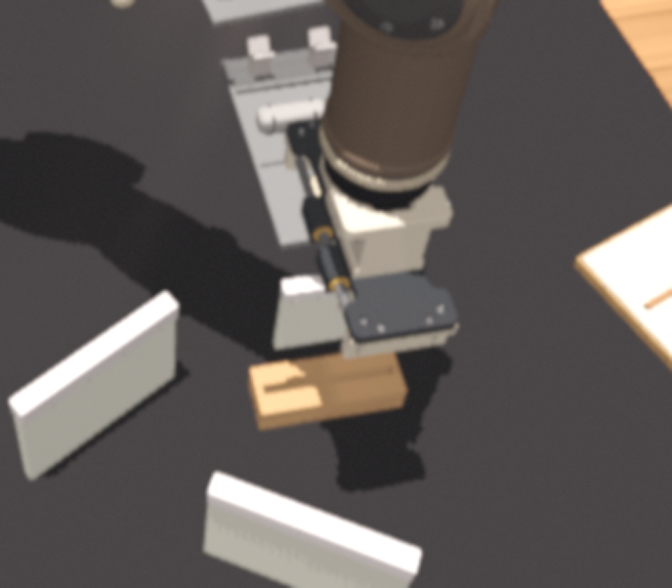

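>>> {"name": "move_arm", "arguments": {
  "dp": [
    [0,0,0],
    [1.3,0.24,0],
    [2.6,0.48,0],
    [2.6,0.48,0],
    [2.6,0.48,0],
    [2.6,0.48,0],
    [2.6,0.48,0],
    [2.6,0.48,0],
    [2.6,0.48,0],
    [2.6,0.48,0],
    [2.6,0.48,0],
    [2.6,0.48,0],
    [2.6,0.48,0],
    [2.6,0.48,0],
    [2.6,0.48,0],
    [2.6,0.48,0],
    [1.3,0.24,0],
    [0,0,0],
    [0,0,0],
    [0,0,0]
  ],
  "twist": [-1.3,0,0,0,0,0,0,0,0,0,0,0,0,0,0,0,0,0,0,0]
}}

```text
time_s: 30.77
ee_pos: [0.5915, -0.0375, 0.1685]
tcp_rot: [[0.014, 1.0, -0.001], [1.0, -0.014, -0.001], [-0.001, -0.001, -1.0]]
wrist_force: [-0.2, -0.3, -1.0]
width: 0.123
```

```bash
python3 - <<'E'
from h import *
f=snap('wrist','w12');s=get_state();print(s['ee_pos'],s['tcp_rot'][:,0])
W=cloud(f);x,y=s['ee_pos'][:2]
m=(W[...,2]>.185)&(W[...,2]<.21)&(abs(W[...,1]-y)<.012)&(W[...,0]<x-.03);w=W[m];print('tail x',np.percentile(w[:,0],[0,1,5]),'y',np.percentile(w[:,1],[1,50,99]),'z',np.median(w[:,2]))
t=snap('top','t12')
snap('side','s12')
c=f['image'][100:400,160:480,::-1];cv2.imwrite('pics/w12c.png',cv2.resize(c,None,fx=2,fy=2,interpolation=cv2.INTER_CUBIC))
c=load('s12')['image'][100:340,240:560,::-1];cv2.imwrite('pics/s12c.png',cv2.resize(c,None,fx=2.3,fy=2.3,interpolation=cv2.INTER_CUBIC))
E
```

```text
[ 0.5915244  -0.03794699  0.16855547] [ 1.49009228e-02  9.99888523e-01 -9.51151923e-04]
tail x [0.53834689 0.53845802 0.53877861] y [-0.0432494  -0.0373262  -0.03136625] z 0.194965768954222
```

View pics/w12c.png

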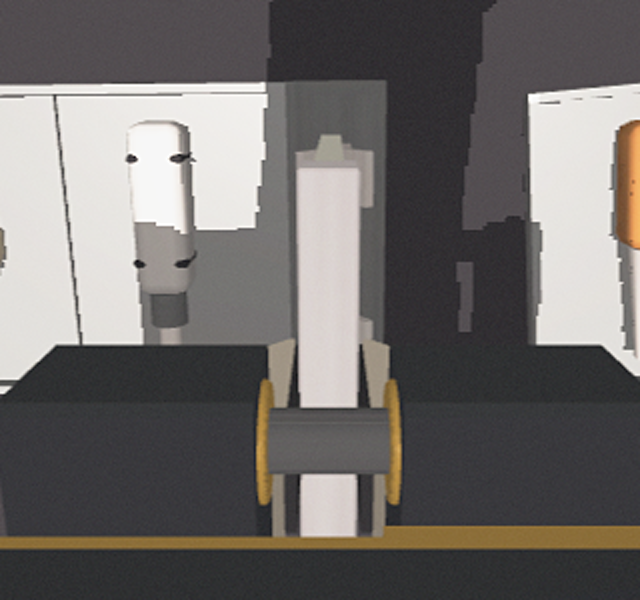

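View pics/s12c.png

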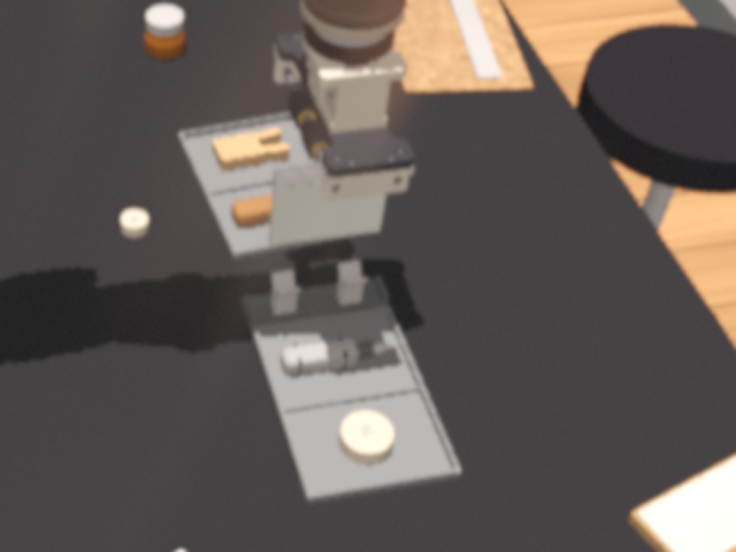

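View pics/t12.png

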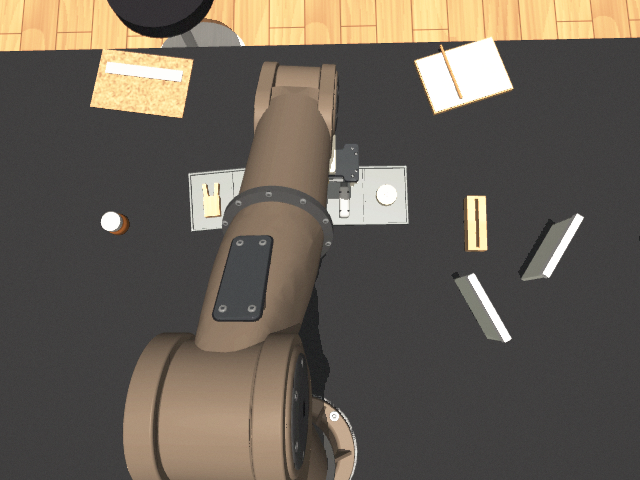

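```bash
python3 - <<'E'
from h import *
f=load('w12')
W=cloud(f)
m=(W[...,2]>.03)&(W[...,2]<.06)&(abs(W[...,1]+.037)<.035)&(W[...,0]<.66)&(W[...,0]>.5)
m[280:]=False
v,u=np.nonzero(m)
w=W[m];print(len(w),'x',np.percentile(w[:,0],[0,2,50,98,100]).round(4),'y',np.percentile(w[:,1],[0,2,98,100]).round(4),u.min(),u.max(),v.min(),v.max())
for x0,x1 in((.54,.575),(.61,.64)):
    q=w[(w[:,0]>x0)&(w[:,0]<x1)]
    if len(q):print(len(q),q.min(0).round(4),q.max(0).round(4))
print('tray near edge',[onz(f,u,141,.01).round(4) for u in(200,280,300)],[onz(f,u,140,.02).round(4) for u in(310,340)])
m=(W[...,2]>.015)&(W[...,2]<.027)&(abs(W[...,1]+.037)<.03);m[280:]=False;w=W[m];print('lip',len(w),np.percentile(w,[1,50,99],axis=0).round(4).tolist())
# rack outer edges
d=load('t9');W=cloud(d);m=(W[...,2]>.03)&(W[...,2]<.06)&(abs(W[...,1]+.037)<.035)&(abs(W[...,0]-.59)<.06);w=W[m]
for a in((.54,.575),(.61,.64)):
  q=w[(w[:,0]>a[0])&(w[:,0]<a[1])];print('top',q.min(0).round(4),q.max(0).round(4))
q=w[w[:,2]>.045];print(np.histogram(q[:,1],bins=14))
E
```

```text
359 x [0.5486 0.5487 0.5572 0.6265 0.6286] y [-0.0499 -0.0496 -0.0207 -0.0207] 308 345 174 271
281 [ 0.5486 -0.0499  0.0333] [ 0.5708 -0.0207  0.0499]
78 [ 0.6185 -0.0258  0.0399] [ 0.6286 -0.0207  0.0492]
tray near edge [array([ 0.521 , -0.1441,  0.01  ]), array([ 0.522 , -0.0749,  0.01  ]), array([ 0.5222, -0.0577,  0.01  ])] [array([ 0.5216, -0.0486,  0.02  ]), array([ 0.522 , -0.0235,  0.02  ])]
lip 285 [[0.5216, -0.0488, 0.0151], [0.5249, -0.0344, 0.0172], [0.5487, -0.02, 0.0249]]
top [ 0.5455 -0.0509  0.03  ] [ 0.5677 -0.0224  0.0527]
top [ 0.6156 -0.0495  0.0302] [ 0.6395 -0.023   0.0521]
(array([15, 15,  3, 10,  0,  0,  0,  0,  0,  0,  1,  6, 16, 17]), array([-0.05086067, -0.04882502, -0.04678936, -0.0447537 , -0.04271804,
       -0.04068239, -0.03864673, -0.03661107, -0.03457542, -0.03253976,
       -0.0305041 , -0.02846844, -0.02643279, -0.02439713, -0.02236147]))
```

>>> {"name": "move_arm", "arguments": {
  "dp": [
    [0.15,0.1,1],
    [0,0,1.5],
    [0,0,1.5],
    [0,0,1],
    [0,0,0.5],
    [0,0,0.4],
    [0,0,0.4],
    [0,0,0.3],
    [0,0,0]
  ],
  "twist": [0,0,0,0,0,0,0,0,0]
}}

```text
time_s: 31.67
ee_pos: [0.5931, -0.0347, 0.1025]
tcp_rot: [[0.013, 1.0, -0.0], [1.0, -0.013, 0.0], [0.0, -0.0, -1.0]]
wrist_force: [-0.7, 0.4, -0.6]
width: 0.125
```

```bash
python3 - <<'E'
from h import *
f=snap('wrist','w13');s=get_state();print(s['ee_pos'],s['wrist_force'],s['ft_torque'])
c=f['image'][100:400,160:480,::-1];cv2.imwrite('pics/w13c.png',cv2.resize(c,None,fx=2,fy=2,interpolation=cv2.INTER_CUBIC))
E
```

```text
[ 0.59315937 -0.03468039  0.1028289 ] [-0.41062543 -0.24586414 -0.76046689] [ 0.03528243 -0.04916075  0.06571915]
```

View pics/w13c.png

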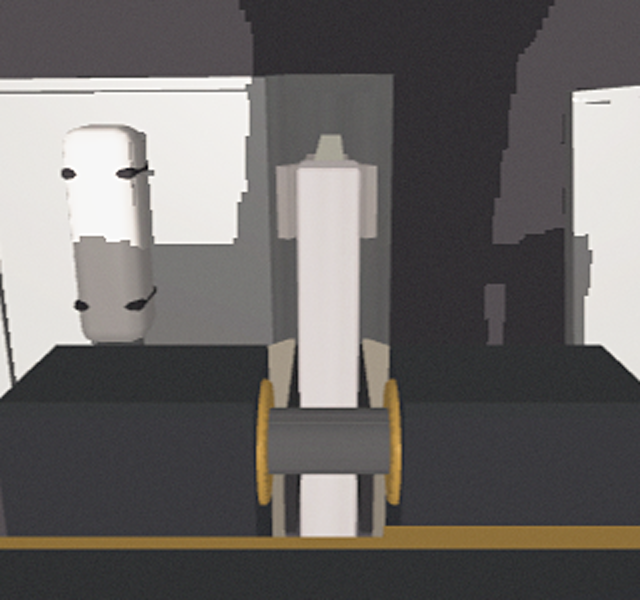

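>>> {"name": "move_arm", "arguments": {
  "dp": [
    [0,0,0.3],
    [0,0,0.3],
    [0,0,0.3],
    [0,0,0.3],
    [0,0,0.2],
    [0,0,0.2],
    [0,0,0]
  ],
  "twist": [0,0,0,0,0,0,0],
  "force": 60
}}

```text
time_s: 32.3
ee_pos: [0.5953, -0.0346, 0.0881]
tcp_rot: [[0.013, 1.0, 0.005], [1.0, -0.013, 0.0], [0.0, 0.005, -1.0]]
wrist_force: [2.2, 0.8, 4.6]
width: 0.129
```

>>> {"name": "move_arm", "arguments": {
  "dp": [
    [0,0,0.3],
    [0,0,0.3],
    [0,0,0.2],
    [0,0,0.2],
    [0,0,0.2],
    [0,0,0]
  ],
  "twist": [0,0,0,0,0,0]
}}

```text
time_s: 32.8
ee_pos: [0.5946, -0.0344, 0.0757]
tcp_rot: [[0.012, 1.0, 0.003], [1.0, -0.012, 0.0], [0.0, 0.003, -1.0]]
wrist_force: [1.1, 0.6, 2.8]
width: 0.124
```

>>> {"name": "move_arm", "arguments": {
  "dp": [
    [0,0,0.2],
    [0,0,0.2],
    [0,0,0.1],
    [0,0,0.1],
    [0,0,0]
  ],
  "twist": [0,0,0,0,0]
}}

```text
time_s: 33.22
ee_pos: [0.5941, -0.0344, 0.071]
tcp_rot: [[0.012, 1.0, 0.003], [1.0, -0.012, 0.001], [0.001, 0.003, -1.0]]
wrist_force: [-6.1, 1.5, 21.0]
width: 0.125
```

>>> {"name": "move_arm", "arguments": {
  "dp": [
    [0,0,0.1],
    [0,0,0],
    [0,0,0]
  ],
  "twist": [0,0,0]
}}

```text
time_s: 33.47
ee_pos: [0.5938, -0.0344, 0.0707]
tcp_rot: [[0.012, 1.0, 0.003], [1.0, -0.012, 0.001], [0.001, 0.003, -1.0]]
wrist_force: [-11.0, 1.4, 30.0]
width: 0.124
```

```bash
python3 - <<'E'
from h import *
f=snap('wrist','w14');s=get_state();print(s['ee_pos'],s['wrist_force'],s['width'])
W=cloud(f);x,y=s['ee_pos'][:2]
m=(W[...,2]>.085)&(W[...,2]<.11)&(abs(W[...,1]-y)<.012)&(W[...,0]<x-.03)&(W[...,0]>.5);w=W[m];print('rail',np.percentile(w,[1,50,99],axis=0).round(4).tolist())
c=f['image'][100:400,160:480,::-1];cv2.imwrite('pics/w14c.png',cv2.resize(c,None,fx=2,fy=2,interpolation=cv2.INTER_CUBIC))
E
```

```text
[ 0.59385283 -0.0343823   0.07075708] [-10.56955107   1.24066521  30.46732656] 0.12186622167045047
rail [[0.5407, -0.0404, 0.0876], [0.5513, -0.0345, 0.0982], [0.5636, -0.0288, 0.0996]]
```

View pics/w14c.png

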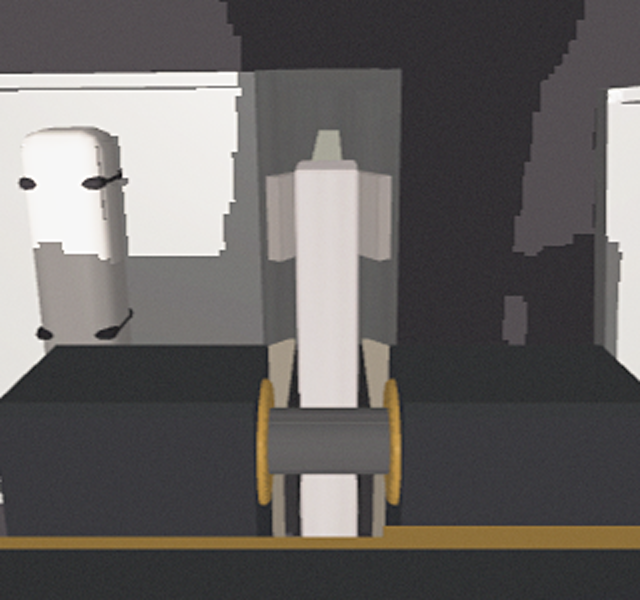

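>>> {"name": "move_arm", "arguments": {
  "dp": [
    [0,0,-0.1],
    [0,0,-0.05],
    [0,0,0]
  ],
  "twist": [0,0,0]
}}

```text
time_s: 33.77
ee_pos: [0.5938, -0.0343, 0.0709]
tcp_rot: [[0.012, 1.0, 0.002], [1.0, -0.012, 0.001], [0.001, 0.002, -1.0]]
wrist_force: [-4.6, 1.6, 14.9]
width: 0.122
```

>>> {"name": "move_arm", "arguments": {
  "dp": [
    [0,0,0],
    [0,0,0],
    [0,0,0],
    [0,0,0],
    [0,0,0],
    [0,0,0],
    [0,0,-0.5],
    [0,0,-1.5],
    [0,0,-2.5],
    [0,0,-2.5],
    [0,0,-2.5],
    [0,0,-2.5],
    [0,0,0],
    [0,0,0]
  ],
  "twist": [0,0,0,0,0,0,0,0,0,0,0,0,0,0],
  "fingers": 130
}}

```text
time_s: 34.93
ee_pos: [0.594, -0.0347, 0.191]
tcp_rot: [[0.013, 1.0, 0.003], [1.0, -0.013, 0.0], [0.0, 0.003, -1.0]]
wrist_force: [-0.0, 0.2, -0.8]
width: 0.489
```

```bash
python3 - <<'E'
from h import *
f=snap('wrist','w15');s=get_state();print(s['ee_pos'],s['wrist_force'],s['width'])
W=cloud(f)
m=(W[...,2]>.085)&(W[...,2]<.115)&(abs(W[...,1]+.035)<.03)&(W[...,0]<.66)&(W[...,0]>.5);w=W[m];print('rail',np.percentile(w,[1,50,99],axis=0).round(4).tolist())
c=f['image'][100:400,160:480,::-1];cv2.imwrite('pics/w15c.png',cv2.resize(c,None,fx=2,fy=2,interpolation=cv2.INTER_CUBIC))
E
```

```text
[ 0.59311733 -0.03465316  0.18962173] [-0.52410657  0.38344867 -0.57886728] 0.48724538087645675
rail [[0.5406, -0.0405, 0.0957], [0.5888, -0.0346, 0.0977], [0.6463, -0.0287, 0.0995]]
```

View pics/w15c.png

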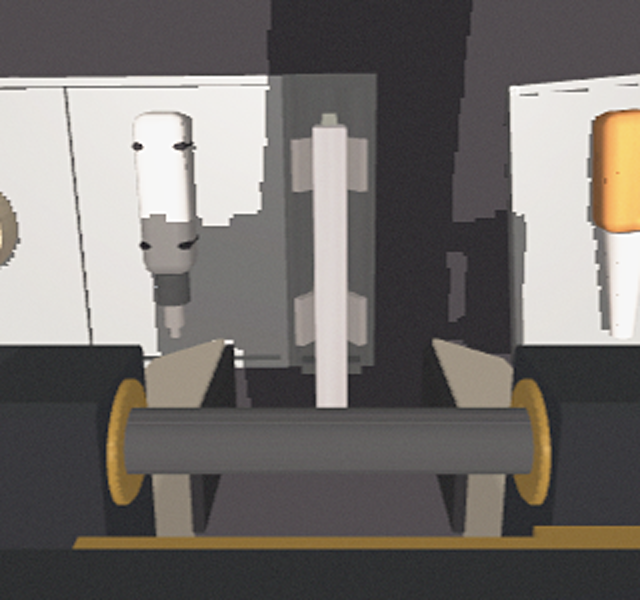

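>>> {"name": "move_arm", "arguments": {
  "dp": [
    [-2.5,-1,-1],
    [-2.5,-1.5,-1],
    [-2.5,-1.5,0],
    [-2.5,-1.5,0],
    [-2.5,-1.5,0],
    [-2.5,-1.5,0],
    [-2.5,-1.5,0],
    [-2.5,-1.5,0],
    [-2.5,-1.5,0],
    [-2.5,-1.5,0],
    [-2.5,-1,0],
    [-2.5,0,0],
    [-2.5,0,0],
    [-2.5,0,0],
    [0,0,0],
    [0,0,0]
  ],
  "twist": [0,0,0,0,0,0,0,0,0,0,0,0,0,0,0,0]
}}

```text
time_s: 36.32
ee_pos: [0.4323, -0.3836, 0.2078]
tcp_rot: [[0.016, 1.0, -0.002], [1.0, -0.016, 0.001], [0.001, -0.002, -1.0]]
wrist_force: [0.1, 1.4, -0.9]
width: 0.491
```

```bash
python3 - <<'E'
from h import *
t=snap('top','t16');f=snap('side','s16');print(get_state()['ee_pos'])
for n,g in(('w15',load('w15')),('t16',t),('s16',f)):
    W=cloud(g);m=(W[...,2]>.085)&(W[...,2]<.115)&(abs(W[...,1]+.035)<.012)&(W[...,0]<.66)&(W[...,0]>.53);w=W[m]
    if len(w)<10: print(n,len(w));continue
    A=np.c_[w[:,0]-.592,np.ones(len(w))];print(n,len(w),'z fit slope,mid',np.linalg.lstsq(A,w[:,2],rcond=None)[0].round(4),'y fit',np.linalg.lstsq(A,w[:,1],rcond=None)[0].round(4))
rect(t,.59,-.036,.07,.085,.12);rect(load('top0'),.514,-.424,.07,.085,.12)
for x,y in[(.586,.209),(.594,.108),(.59,-.112),(.59,-.214)]: rect(t,x,y,.045,.013,.05)
rect(t,.431,.118,.03);
c=t['image'][140:300,170:450,::-1];cv2.imwrite('pics/t16c.png',cv2.resize(c,None,fx=2.8,fy=2.8,interpolation=cv2.INTER_CUBIC))
c=f['image'][100:340,240:500,::-1];cv2.imwrite('pics/s16c.png',cv2.resize(c,None,fx=2.5,fy=2.5,interpolation=cv2.INTER_CUBIC))
E
```

```text
[ 0.43328354 -0.38147728  0.20812848]
w15 2302 z fit slope,mid [-0.0077  0.0976] y fit [-0.0057 -0.0346]
t16 268 z fit slope,mid [0.0039 0.0977] y fit [ 0.0022 -0.0352]
s16 72 z fit slope,mid [-0.0652  0.0984] y fit [ 0.0951 -0.0404]
268 ctr [592.2 -35.6] size 108.4 11.6 ang -0.7 0.1 zmax 0.104
333 ctr [ 514.1 -424.3] size 110.8 13.7 ang -2.2 -2.0 zmax 0.101
455 ctr [583.7 209.7] size 39.7 81.6 ang 3.9 4.5 zmax 0.027
315 ctr [594.2 106.6] size 27.1 90.6 ang 4.9 4.9 zmax 0.033
315 ctr [ 589.9 -112.1] size 88.9 21.9 ang -1.4 -0.9 zmax 0.032
340 ctr [ 587.8 -214.6] size 48.2 47.9 ang -83.3 -39.6 zmax 0.029
127 ctr [430.9 117.9] size 28.2 28.1 ang -54.6 -51.1 zmax 0.022
```

View pics/t16c.png

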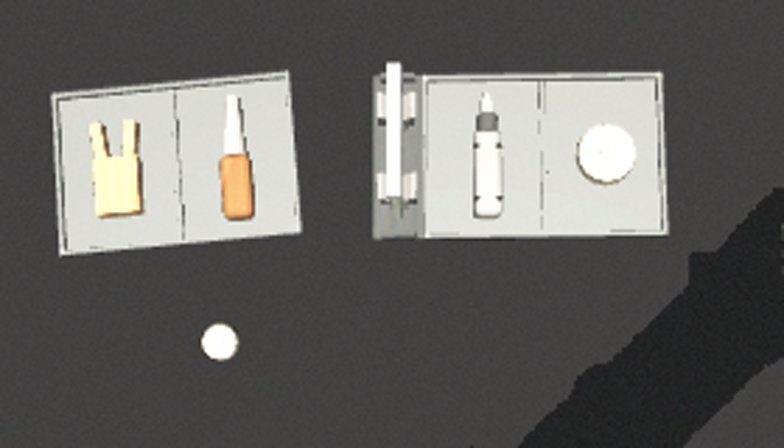

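View pics/s16c.png

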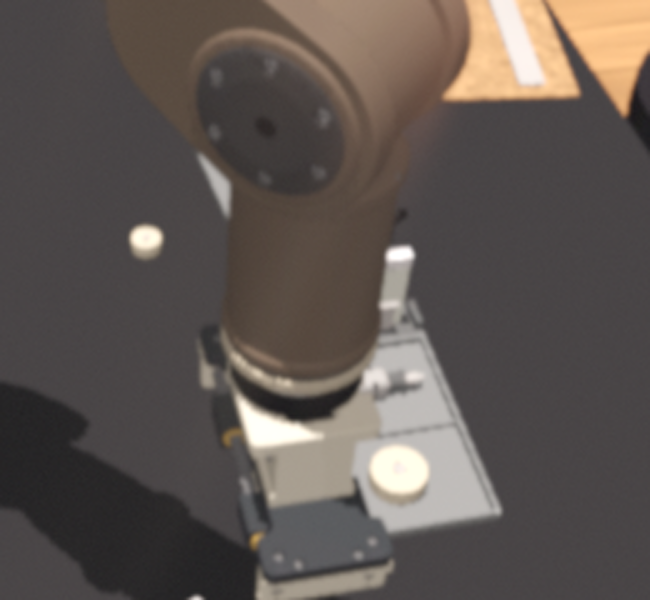

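```bash
python3 -c "
from h import *
print(close_job())"
```

```text
the job is handed in; nothing more can be done
None
```

The job is done and handed in at about 36 s, well inside the 138 s limit.

**What I did**
- The large felt wheel and the handpiece are in the two bays of the rack tray.
- The ring stick and the bench pin are in the two bays of the plain tray.
- The guard panel went in last. I took the smallest of the three, the one in the wooden stand, and pushed it rail up into the clips until it hit bottom. The push force reached about 30 N at the bottom.

**Last checks, after the arm moved clear**
- The top camera showed each of the four things flat in its own bay, within about 3 mm of where I aimed.
- The panel's rail top is level at about 97.7 mm, against 98 mm expected when fully home. It is centred on the clips to about 1–2 mm.
- The small felt wheel has not moved.

**Gaps and disagreements**
- I did not measure the jar again. It was in its place in later pictures, and the arm never worked near it.
- The wrist and top cameras differed by about 2 mm in x.
- In the last side view the arm hid most of the panel, so that check rests on the top and wrist cameras.

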